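# Tip the front row of red beads into the cup

### The job

Two bead trays stand on the bench. Lift the handle of the tray with the red beads so that it tips over its cup and only the front row, the two red beads in front of the raised lip, rolls off into the cup, while the red bead behind the lip stays in the tray. Then lower the tray back to rest and let go; do not touch the red beads with the gripper.

Things in the scene. Friction and masses are not known exactly. Their poses are not given: they have to be found in the camera images.
- red_stand: Fixed 200 x 90 mm stand with the red beads' tray; its twin has blue ones. Origin under its base's centre; -x: open front, cup; +x: handle; z up. Tray hinge along y at x -30, z 60 mm; rests 5 deg back, lift tips it 0-77 deg. Handle: level black bar along y, 12 thick, 52 clear between posts, at (59,0,102), 46 over the floor, may turn in the grip; tipped by a: x=-30+99cos(25.5+a), z=60+99sin(25.5+a).
- red_front_1: Red barrel bead, 18 mm thick, 16 long, about 12 g; origin its centre, y its axis, across the tray; rolls freely. Front row, left lane (stand y > 0), before the raised lip. Its cup, aluminium and fixed to the stand's base under the tray's open front edge: axis at stand x -56, y 0 mm, mouth 74 mm wide inside, rim at z 50, floor at z 13.
- red_front_2: Red barrel bead, 18 mm thick, 16 long, about 12 g; origin its centre, y its axis, across the tray; rolls freely. Front row, right lane (stand y < 0). The front row rolls off within 1 s once the tray is tipped by 30 to 45 deg from rest. The tray weighs 0.2 kg, its hinge is damped, and it sinks back to rest by its own weight.
- red_back: Red barrel bead, 18 mm thick, 16 long, about 12 g; origin its centre, y its axis, across the tray; rolls freely. The only bead of the back row, in a pocket behind the brass raised lip (4.5 mm high, across the tray), which holds it while the tray is tipped smoothly (some 2 s); with a jerk, or tipped past 60 deg, it jumps the lip.

How it is judged:
By the outcome, as a careful person would: the job done as asked, in the order asked, and still so for the second after the job is handed in, with the robot touching nothing.
It also fails if it takes over 35 s, if anything falls off the work surface, if the arm or the gripper's body presses on something with over 40 N, if the wrist force passes 120 N, or if a joint passes its speed limit or range.

### The arm

A 7-joint arm with a two-finger parallel gripper is mounted at the origin on a cart in front of the work surface, level with it; the furniture and walls round the work are solid. World frame = base frame: x ahead of the robot, y to its left, z up, the work surface at z = 0. Lengths are in m, angles in rad, forces in N, time in s.
With the tool pointing down it reaches from about 0.4 to 0.85 m from the base axis. Payload 10.4 kg.
Tool frame: the origin (TCP) lies midway between the tips of the shut fingers; the grasp point (between the pads) lies 19 mm behind it; z points along the fingers, y is the line along which they close (so a half turn about z gives the same grasp; the last joint's range is limited). The gripper opens to 87 mm and grips with 3 to 60 N. Pads are 19 mm wide; open, the fingers measure 117 mm over their backs; the gripper's body (75 mm by 190 mm) begins 51 mm behind the grasp point.
Start: joints at [1.239, 0.332, -0.065, 1.46, 0.022, 1.35, -0.088], TCP at [0.19, -0.595, 0.223] pointing down, gripper open.
Joint ranges: [-2.6, 2.6], [-0.5, 2.12], [-1.47, 1.34], [0.16, 2.42], [-1.27, 4.41], [0.06, 2.06], [-2.6, 2.6]. Speed limits (rad/s): [2.22, 2.22, 2.79, 2.79, 3.14, 3.14, 3.14].

### API

Orientations are given as a unit quaternion [x, y, z, w].
In Python, from bench import r gives the robot as it stands.
- The arm moves only by the tool apply_moves, never from a script. Its argument "steps" is a list of rows, each a list of 7 numbers: the turn, a rotation vector about the tool's x, y, z in rad, then the shift along the tool's x, y, z in mm, then the opening, from -1 (shut) to 1 (fully open). In form: [[ax, ay, az, x, y, z, claw], ...]. A call has 1 to 20 rows; each row is the pose to reach, as a shift and turn from the pose commanded when the call began, along the tool's axes at that moment; what a row does not reach only later rows make up. A row lasts 1/12 s, in which the tool goes at most 41.7 mm and 7.16 degrees, less where a joint would pass 70% of its speed; a pose out of reach is approached as far as the arm can. A call with a gripper value outside its range is refused whole. The fingers move at their own pace and stop on an object; "force" is the grip in N (left out, the last holds). Time passes only in rows, so rows that repeat a pose let the fingers close. It gives the time, the measured TCP pose, the force, the opening and the grip force at its end, in the units of the state.
- r.read_state(): the state, without advancing time (a new reading comes with each control period).
- r.camera(name): name is "scene" or "top"; returns a dict with "pixels" (384x512x3 uint8, red, green, blue), "z_map" (384x512 float32, m along the optical axis (not along the pixel's ray), 0 where there is no reading), "fovy" (degrees; the focal length in pixels is half the picture's height over the tangent of half this angle, whatever the lens; pixels are square), "cx", "cy" (the principal point, pixels), "position" and "orientation" of the camera in the world. Camera axes: x right, y down, z forward; pixel columns grow to the right and rows downward; lengths in m; the calibration is good to about 2 mm. A picture is of the moment at which its call begins.
- r.close_job(): hands the job in; it is judged then, once.
The state is a dict: "time": time; "joint_positions": joint angles; "joint_vel": joint speeds; "joint_torque": joint torques, N m; "ee_pos": TCP position; "eef_rot": TCP orientation; "ft_force": force on the tool from outside, world axes, zero at the start; "torque": the same for the moment, N m; "width": finger opening in m; "grip_force": force on a finger pad.
Only numpy, scipy, OpenCV 4.12 (cv2) and the standard library are available. Lean on these libraries where they do the work, as an engineer would, in place of code of your own. Each camera call takes 0.05 s, during which the arm holds its last target. There are 200 camera calls.

## Working session

There is one attempt and no reset: what is moved stays moved. The work goes in short steps, Python scripts to look and compute and a tool call to move; the robot and the scene stay as the last step left them, time stands still between calls to the robot, and variables do not carry over. Pictures are saved under pics/ and viewed, at most 10 in all, crops included, and the job is handed in when it is done.

Besides the shell and the picture viewer there is one more tool, called as a command line: name --pt "numbers of a row" for each row, then --argument value for the rest. apply_moves: Moves the arm, as the interface text tells. Its arguments: {"type":"object","properties":{"steps":{"type":"array","items":{"type":"array","items":{"type":"number"}}},"force":{"type":"number"}},"required":["steps"]}

```bash
mkdir -p pics; cat > h.py <<'E'
import numpy as np, cv2
from scipy.spatial.transform import Rotation as R
from bench import r
def cam(n):
    c=r.camera(n); c['f']=192/np.tan(np.radians(c['fovy'])/2); c['R']=R.from_quat(c['orientation']).as_matrix(); return c
def pts(c):
    v,u=np.mgrid[:384,:512]; z=c['z_map']
    p=np.stack([(u-c['cx'])/c['f']*z,(v-c['cy'])/c['f']*z,z],-1)
    return p@c['R'].T+np.array(c['position'])
def save(n,im,s=1): cv2.imwrite('pics/'+n,cv2.resize(np.ascontiguousarray(im[...,::-1]),None,fx=s,fy=s,interpolation=cv2.INTER_CUBIC))
E
python3 - <<'E'
from h import *
s=r.read_state();print(s)
a=[]
for n in('top','scene'):
    c=cam(n);np.savez(n,**c);print(n,c['position'],c['orientation'],c['f'],c['cx'],c['cy']);save(n+'0.png',c['pixels'],1.5)
E
```

```text
{'time': 0.0, 'joint_positions': array([ 1.23939203,  0.33287324, -0.0647059 ,  1.46095182,  0.02161207,
        1.34990841, -0.0885165 ]), 'joint_vel': array([ 1.19781383e-03, -1.29076502e-03, -1.18526085e-03, -3.85045504e-05,
       -4.03455206e-04,  1.37358555e-03, -9.51721407e-04]), 'joint_torque': array([-4.63382603e-04, -6.23257971e+01,  2.42952886e-02, -3.89890766e+01,
       -6.14899141e-02,  3.99328151e-02,  1.22883571e-04]), 'ee_pos': array([ 0.18982258, -0.59506092,  0.22174809]), 'eef_rot': array([ 9.88102397e-01,  1.53795743e-01, -1.49356652e-04, -7.06790981e-04]), 'ft_force': array([-0.03649878,  0.28426904, -0.48568102]), 'torque': array([-0.00492475, -0.00102842,  0.02144644]), 'grip_force': 0.0, 'width': 0.08732190304700246}
top [0.34912957 0.15074178 0.92499957] [ 0.70735057 -0.69913887  0.07114438 -0.07614783] 482.84302135733543 252.40317816872323 189.090390960407
scene [0.00712572 0.49757305 0.64373219] [-0.42694972  0.80572694 -0.36703771  0.18385145] 398.4593131091414 249.52178168648518 189.21851284375575
```

View pics/top0.png

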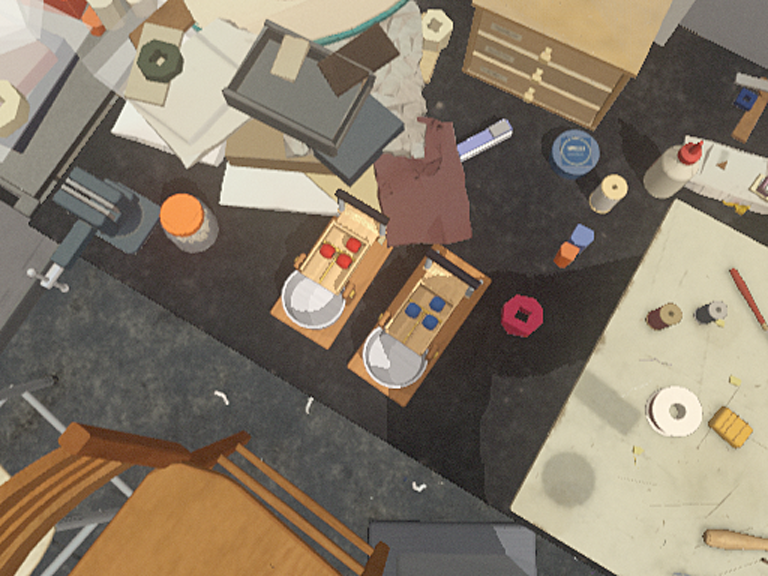

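View pics/scene0.png

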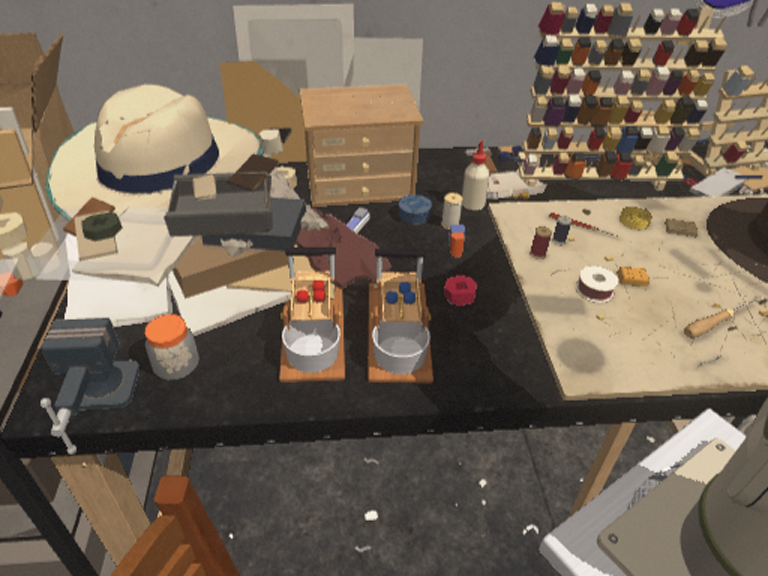

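The top view shows the red tray with its bar at about (363,206) and its cup at about (313,298) in the 1.5x picture. The blue twin is to its right. In the scene view the red bar is at about (315,251).

```bash
python3 - <<'E'
from h import *
ims=[]
for n,(u,v,w,h) in {'top':(175,115,100,120),'scene':(180,155,60,105)}.items():
    c=dict(np.load(n+'.npz'));p=pts(c)
    im=c['pixels'][v:v+h,u:u+w]; s=5
    im=cv2.resize(im,None,fx=s,fy=s,interpolation=cv2.INTER_CUBIC)
    for k in range(0,w,20): cv2.putText(im,str(u+k),(k*s,10),0,.35,(255,255,0));cv2.line(im,(k*s,0),(k*s,h*s),(90,90,0),1)
    for k in range(0,h,20): cv2.putText(im,str(v+k),(0,k*s+10),0,.35,(255,255,0));cv2.line(im,(0,k*s),(w*s,k*s),(90,90,0),1)
    ims.append(im[:600])
    print(n,c['R'].round(3).tolist())
H=max(i.shape[0] for i in ims)
ims=[np.pad(i,((0,H-i.shape[0]),(0,0),(0,0))) for i in ims]
save('crop1.png',np.hstack(ims))
c=dict(np.load('top.npz'));p=pts(c)
# dark points at 85-125mm high near the red tray
m=(p[...,2]>.085)&(p[...,2]<.125)&(c['pixels'].max(-1)<70)
m[:, :215]=0;m[:,330:]=0;m[:120]=0;m[200:]=0
n,l,st,ce=cv2.connectedComponentsWithStats(m.astype('uint8'))
for i in range(1,n):
    if st[i,4]>25: 
        q=p[l==i]; print(st[i],ce[i],np.median(q,0),q.min(0),q.max(0))
E
```

```text
top [[0.012, -0.978, 0.207], [-1.0, -0.011, 0.008], [-0.006, -0.207, -0.978]]
scene [[-0.568, -0.553, 0.61], [-0.823, 0.366, -0.434], [0.017, -0.748, -0.663]]
[284 166  36  27 171] [301.93567251 179.21637427] [0.54067882 0.07170343 0.10813588] [0.51814535 0.04230596 0.10390923] [0.56487555 0.10281747 0.11188234]
```

View pics/crop1.png

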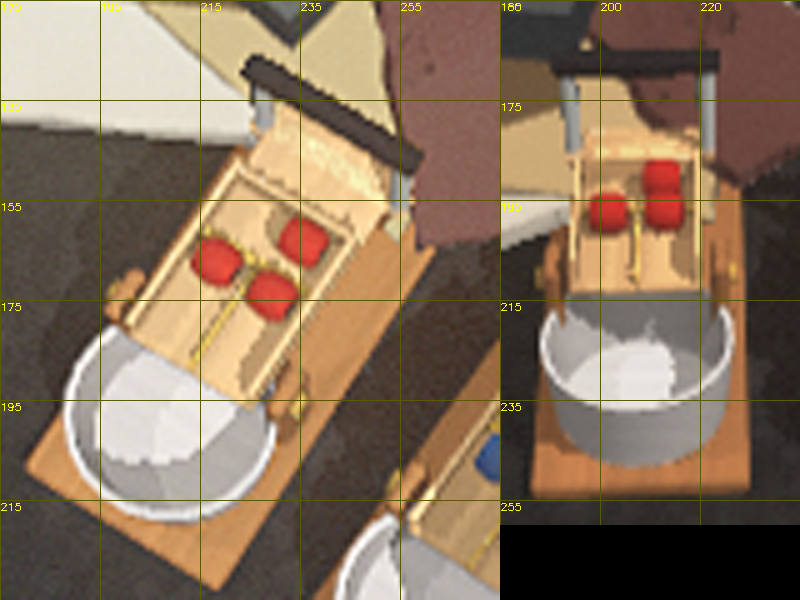

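The crop shows the red bar's ends at about (223.8,128.0) and (259.0,147.4) in the top view, and at about (191.2,167.5) and (223.6,167.3) in the scene view. The cup rim is centred at about (209,197) in the top view.

```bash
cat >> h.py <<'E'
def tri(obs):
    A=np.zeros((3,3));b=np.zeros(3);L=[]
    for c,u,v in obs:
        d=c['R']@[(u-c['cx'])/c['f'],(v-c['cy'])/c['f'],1];d/=np.linalg.norm(d);P=np.eye(3)-np.outer(d,d);A+=P;b+=P@c['position'];L.append((P,c['position']))
    x=np.linalg.solve(A,b);return x,[np.linalg.norm(P@(x-o)) for P,o in L]
E
python3 - <<'E'
from h import *
t=dict(np.load('top.npz'));s=dict(np.load('scene.npz'))
for a,b in (((223.8,128),(191.2,167.5)),((259,147.4),(223.6,167.3)),((241.4,137.7),(207.4,167.4))):
    print(tri([(t,*a),(s,*b)]))
for n,c,box in(('top',t,(220,262,124,152)),('scene',s,(188,227,160,172))):
    p=pts(c);m=np.zeros((384,512),bool);u0,u1,v0,v1=box;m[v0:v1,u0:u1]=1
    m&=(p[...,2]>.095)&(p[...,2]<.116)&(c['pixels'].max(-1)<75)
    n_,l,st,ce=cv2.connectedComponentsWithStats(m.astype('uint8'));k=1+np.argmax(st[1:,4]);q=p[l==k]
    w,V=np.linalg.eigh(np.cov(q.T));d=V[:,2];e=(q-q.mean(0))@d
    print(n,st[k],q.mean(0),(np.percentile(q,99,0)),d,e.min(),e.max(),'mid',q.mean(0)+d*(e.min()+e.max())/2)
# cup rim
p=pts(t);px=t['pixels'];m=(p[...,2]>.044)&(p[...,2]<.056)
m[:175]=0;m[222:]=0;m[:,:185]=0;m[:,232:]=0
q=p[m];print('rim',len(q),q.min(0),q.max(0))
# stand base edges
for uv in((180,208),(218,232),(261,165)):
  print(p[uv[1],uv[0]])
# obstacles near the handle: heights
P=np.concatenate([p.reshape(-1,3),pts(s).reshape(-1,3)])
x0=np.array([.605,.17])
for xx in np.arange(.45,.9,.04):
  print(round(xx,2),[int(1000*np.max(P[(abs(P[:,0]-xx)<.02)&(abs(P[:,1]-yy)<.02)][:,2],initial=-.009)) for yy in np.arange(.0,.37,.04)])
E
```

```text
(array([0.63346742, 0.20933899, 0.10332779]), [np.float64(0.0010649087428063306), np.float64(0.0010649087428063707)])
(array([0.60001266, 0.14667338, 0.09846302]), [np.float64(0.0002793849930079527), np.float64(0.0002793849930080258)])
(array([0.61681667, 0.17805996, 0.10082355]), [np.float64(0.0005479015384729794), np.float64(0.0005479015384730295)])
top [223 126   7   8  15] [0.63010465 0.2071257  0.10689191] [0.63638892 0.21117813 0.1109071 ] [-0.84418621 -0.49024291 -0.21682143] -0.0058693402776931565 0.008276596143819074 mid [0.62908856 0.20653563 0.10663094]
scene [188 160  36  11 221] [0.62068692 0.1841547  0.10384707] [0.65480721 0.21158338 0.10935906] [-0.70938002 -0.70462863  0.01668808] -0.03916497607591337 0.04201580664588336 mid [0.61967576 0.18315031 0.10387086]
rim 169 [0.47883201 0.19724707 0.04447977] [0.54899688 0.27742122 0.05470079]
[0.50429439 0.29734839 0.00916097]
[0.45890523 0.22299454 0.00836446]
[0.59127024 0.14221826 0.00989681]
0.45 [6, 4, 81, 84, 67, 14, 13, 5, 4, 4]
0.49 [25, 14, 82, 83, 82, 54, 54, 53, 6, 4]
0.53 [24, 110, 111, 79, 13, 83, 82, 70, 5, 5]
0.57 [12, 14, 111, 107, 78, 82, 83, 72, 5, 6]
0.61 [5, 43, 46, 49, 111, 112, 80, 5, 5, 75]
0.65 [4, 50, 48, 54, 122, 152, 119, 22, 21, 115]
0.69 [6, 47, 69, 121, 122, 159, 162, 162, 113, 125]
0.73 [32, 45, 77, 121, 153, 162, 131, 163, 163, 156]
0.77 [34, 6, 47, 158, 162, 164, 163, 161, 157, 112]
0.81 [172, 169, 55, 106, 163, 164, 164, 165, 157, 127]
0.85 [172, 172, 82, 108, 122, 123, 120, 112, 110, 119]
0.89 [168, 168, 140, 138, 120, 114, 168, 174, 150, 96]
```

```bash
cat >> h.py <<'E'
YAW=np.radians(-29.3); BAR=np.array([.617,.178,.102])
def target(bar,t,back=0,yaw=YAW):
    X=np.array([np.cos(yaw),np.sin(yaw),0]);Z=np.array([0,0,1.]);t=np.radians(t)
    z=np.sin(t)*X-np.cos(t)*Z;y=np.cos(t)*X+np.sin(t)*Z
    return np.array(bar)+(.019-back)*z,np.stack([np.cross(y,z),y,z],1)
def row(P,M,s=None):
    s=s or r.read_state();R0=R.from_quat(s['eef_rot']).as_matrix()
    print('turn',R.from_matrix(R0.T@M).as_rotvec().round(3),'shift',(1000*R0.T@(P-s['ee_pos'])).round(1))
E
python3 - <<'E'
from h import *
X=np.array([np.cos(YAW),np.sin(YAW),0]);Y=np.array([-X[1],X[0],0])
for n in('top','scene'):
    c=dict(np.load(n+'.npz'));q=pts(c);
    ok=c['z_map']>0
    q=q[ok]-[BAR[0],BAR[1],0];a=q@X*1000;b=q@Y*1000
    print(n)
    for yy in (-55,-35,-15,5,25,45):
        print(yy,[int(1000*np.percentile(q[(abs(a-x)<=5)&(abs(b-yy)<10)][:,2],90)) if ((abs(a-x)<=5)&(abs(b-yy)<10)).sum()>2 else None for x in range(10,140,10)])
row(*target(BAR+[0,0,.03],20,.10)); row(*target(BAR,20))
E
```

```text
top
-55 [47, 45, 45, 43, 43, 44, 44, 45, 44, 44, 45, 46, 47]
-35 [46, 45, 44, 43, 42, 42, 44, 51, 63, 71, 67, 64, 61]
-15 [None, 45, 47, 47, 49, 54, 59, 65, 85, 85, 87, 87, 82]
5 [None, None, 43, 56, 66, 72, 100, 111, 118, 119, 119, 99, 93]
25 [None, 119, 119, 119, 119, 119, 120, 120, 121, 121, 121, 105, 102]
45 [22, 118, 127, 119, 119, 120, 120, 120, 120, 120, 120, 120, 106]
scene
-55 [44, 42, 41, 41, 40, 40, 40, 41, 41, 41, 42, 44, 44]
-35 [42, 41, 40, 39, 39, 39, 41, 46, 59, 67, 61, 60, 53]
-15 [55, 42, 44, 43, 44, 41, 57, 61, 79, 77, 83, 84, 65]
5 [55, -796, 45, 51, 53, 68, 70, 97, 109, 116, 116, 93, -800]
25 [55, 115, 115, 116, 116, 116, 116, 117, 117, 117, 118, -227, -798]
45 [21, 114, 116, 115, 116, 116, 116, 117, 116, 116, 116, 116, -797]
turn [-0.334  0.131 -0.743] shift [ 623.  -627.    14.4]
turn [-0.334  0.131 -0.743] shift [ 646.4 -601.8  138.4]
```

The dark folder is 119 mm high and stands 20 mm behind the bar at stand y > +15. I'll grasp 8 mm off-centre on the -y side, with the tool tilted 20° and the fingers part open.

```bash
cat >> h.py <<'E'
Y=np.array([-np.sin(YAW),np.cos(YAW),0]); G=BAR-.008*Y
E
python3 - <<'E'
from h import *
row(*target(G,20,.10))
E
```

```text
turn [-0.334  0.131 -0.743] shift [ 617.2 -621.5   44.4]
```

apply_moves --pt "0 0 0 30 -30 -50 0" --pt "-0.03 0.01 -0.07 60 -60 -70 0" --pt "-0.06 0.02 -0.14 90 -90 -70 0" --pt "-0.1 0.04 -0.22 115 -115 -70 0" --pt "-0.13 0.05 -0.3 143 -143 -70 0" --pt "-0.17 0.065 -0.37 171 -171 -70 0" --pt "-0.2 0.08 -0.45 200 -200 -70 0" --pt "-0.23 0.09 -0.52 228 -228 -70 0" --pt "-0.27 0.1 -0.6 256 -256 -70 0" --pt "-0.3 0.12 -0.67 285 -285 -70 0" --pt "-0.334 0.131 -0.743 313 -313 -70 0" --pt "-0.334 0.131 -0.743 341 -341 -70 0" --pt "-0.334 0.131 -0.743 370 -370 -70 0" --pt "-0.334 0.131 -0.743 398 -398 -70 0" --pt "-0.334 0.131 -0.743 426 -426 -70 0" --pt "-0.334 0.131 -0.743 455 -455 -70 0" --pt "-0.334 0.131 -0.743 483 -483 -60 0" --pt "-0.334 0.131 -0.743 511 -511 -50 0" --pt "-0.334 0.131 -0.743 540 -540 -30 0" --pt "-0.334 0.131 -0.743 565 -565 -10 0"

```text
time: 1.77
ee_pos: [0.5413, 0.0885, 0.2471]
eef_rot: [0.849, 0.499, 0.083, 0.151]
ft_force: [-0.6, -1.9, 0.1]
width: 0.0437
grip_force: 0.0
```

```bash
python3 - <<'E'
from h import *
s=r.read_state();print(s['time'],s['joint_positions'].round(2),s['ee_pos'],s['width'])
row(*target(G,20,.10)); row(*target(G,20))
E
```

```text
1.7667 [ 0.94  0.09 -1.39  1.81  0.41  1.14 -1.09] [0.54130863 0.08853384 0.24707956] 0.04370821355090471
turn [-0.003  0.008  0.005] shift [107.7 -28.   62.2]
turn [-0.003  0.008  0.005] shift [108.5 -27.8 162.2]
```

apply_moves --pt "0 0 0 25 -7 10 0" --pt "0 0 0 50 -14 20 0" --pt "0 0 0 80 -21 35 0" --pt "0 0 0 108 -28 50 0" --pt "0 0 0 108 -28 62 0" --pt "0 0 0 108 -28 62 0"

```text
time: 2.27
ee_pos: [0.5863, 0.1841, 0.1732]
eef_rot: [0.849, 0.501, 0.079, 0.148]
ft_force: [-0.0, -1.0, -0.4]
width: 0.0433
grip_force: 0.0
```

```bash
python3 - <<'E'
from h import *
s=r.read_state();print(s['time'],s['joint_positions'].round(3),s['ee_pos'],s['width'])
row(*target(G,20,.10)); row(*target(G,20))
ims=[]
for n,(u,v,w,h) in {'top':(195,90,80,100),'scene':(160,90,80,100)}.items():
    c=cam(n);np.savez(n+'1',**c);ims.append(cv2.resize(c['pixels'][v:v+h,u:u+w],None,fx=5,fy=5,interpolation=cv2.INTER_CUBIC))
save('pre.png',np.hstack(ims))
E
```

```text
2.2667 [ 0.407  0.455 -1.181  1.721  0.794  1.235 -1.491] [0.58629906 0.18405504 0.17315337] 0.043346103931060025
turn [-0.012  0.012  0.01 ] shift [ 1.7  3.6 -4. ]
turn [-0.012  0.012  0.01 ] shift [ 2.8  4.8 96. ]
```

View pics/pre.png

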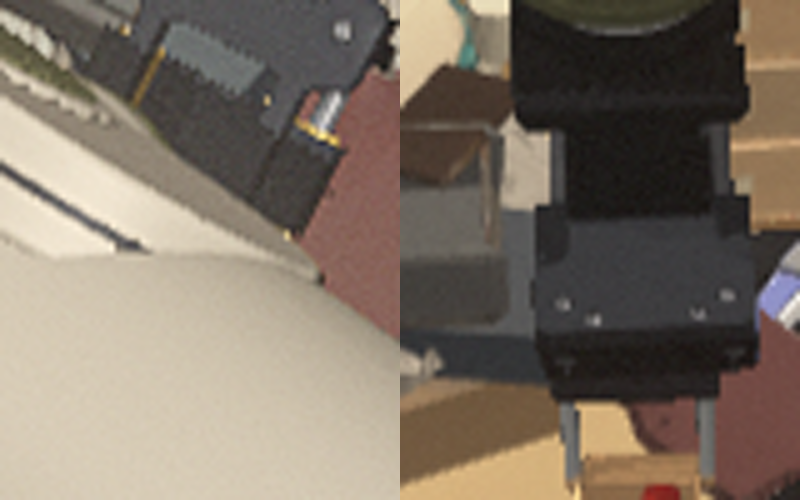

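The scene view shows the gripper centred over the two posts, which are at crop (572,440) and (706,440). The body is 75 mm wide along the bar and clear of the clutter. I'll descend along the tool axis.

apply_moves --pt "-0.01 0.01 0.01 1 1 10 0" --pt "-0.01 0.01 0.01 1 2 25 0" --pt "-0.01 0.01 0.01 1 2 40 0" --pt "-0.01 0.01 0.01 1 2 55 0" --pt "-0.01 0.01 0.01 1 2 65 0" --pt "-0.01 0.01 0.01 1 2 72 0" --pt "-0.01 0.01 0.01 1 2 72 0"

```text
time: 2.95
ee_pos: [0.6103, 0.1685, 0.1076]
eef_rot: [0.851, 0.495, 0.087, 0.151]
ft_force: [-0.5, -0.8, 0.1]
width: 0.0433
grip_force: 0.0
```

```bash
python3 - <<'E'
from h import *
s=r.read_state();print(s['time'],s['joint_positions'].round(3),s['ee_pos'],s['width'],s['ft_force'])
row(*target(G,20,.10)); row(*target(G,20))
ims=[]
for n,(u,v,w,h) in {'top':(195,90,80,100),'scene':(170,110,80,100)}.items():
    c=cam(n);np.savez(n+'2',**c);ims.append(cv2.resize(c['pixels'][v:v+h,u:u+w],None,fx=5,fy=5,interpolation=cv2.INTER_CUBIC))
save('pre2.png',np.hstack(ims))
E
```

```text
2.95 [ 0.37   0.542 -1.098  1.764  0.906  1.134 -1.562] [0.61028568 0.16846611 0.10763919] 0.04329741825537505 [-0.4853669  -0.7629012   0.09142425]
turn [ 0.001  0.003 -0.005] shift [  3.4  -0.7 -75.3]
turn [ 0.001  0.003 -0.005] shift [ 3.7 -0.9 24.7]
```

View pics/pre2.png

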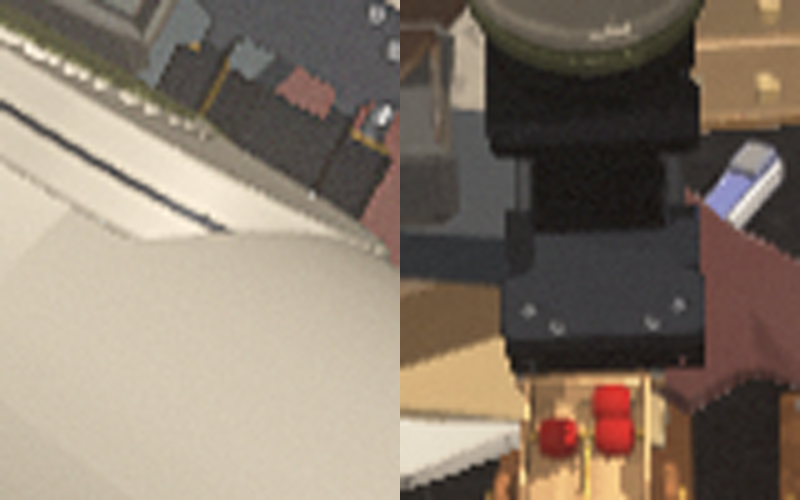

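No contact so far, and the beads are undisturbed at crop (610,402), (560,437) and (613,435). I'll go the last 25 mm, then close.

apply_moves --pt "0 0 0 2 -1 8 0" --pt "0 0 0 4 -1 16 0" --pt "0 0 0 4 -1 23 0" --pt "0 0 0 4 -1 25 0" --pt "0 0 0 4 -1 25 0"

```text
time: 3.47
ee_pos: [0.619, 0.1689, 0.0847]
eef_rot: [0.851, 0.495, 0.088, 0.151]
ft_force: [0.1, 0.6, -0.2]
width: 0.0435
grip_force: 0.0
```

apply_moves --pt "0 0 0 0 0 0 -0.4" --pt "0 0 0 0 0 0 -0.55" --pt "0 0 0 0 0 0 -0.65" --pt "0 0 0 0 0 0 -0.75" --pt "0 0 0 0 0 0 -1" --pt "0 0 0 0 0 0 -1" --force 12

```text
time: 3.97
ee_pos: [0.6191, 0.1693, 0.0857]
eef_rot: [0.851, 0.495, 0.088, 0.151]
ft_force: [-8.0, 5.5, -2.2]
width: 0.0116
grip_force: 12.4
```

```bash
python3 - <<'E'
from h import *
s=r.read_state();print(s['time'],s['joint_positions'].round(3),s['ee_pos'],s['width'],s['ft_force'],s['grip_force'])
row(*target(G,20))
E
```

```text
3.9667 [ 0.342  0.581 -1.066  1.763  0.947  1.112 -1.587] [0.61905514 0.16927356 0.08573743] 0.011596494531579354 [-8.00550925  5.54578373 -2.15334558] 12.372216582298279
turn [ 0.003  0.001 -0.005] shift [-1.4 -0.1  1.6]
```

```bash
cat >> h.py <<'E'
def arc(a0,a1,t=20.2):
    f=lambda a:99*np.array([np.cos(np.radians(25.5+a)),np.sin(np.radians(25.5+a))])
    d=f(a1)-f(a0);t=np.radians(t);return (d[0]*np.cos(t)+d[1]*np.sin(t)).round(1),(d[0]*np.sin(t)-d[1]*np.cos(t)).round(1)
E
python3 - <<'E'
from h import *
M=R.from_quat(r.read_state()['eef_rot']).as_matrix();print(M.round(3),np.degrees(np.arcsin(M[2,1])))
N=36;A=[40*(10*s**3-15*s**4+6*s**5) for s in np.arange(0,N+1)/N]
for h in(0,18): print([tuple(map(float,arc(A[h],a))) for a in A[h+1:h+19]],A[h+18])
E
```

```text
[[ 0.494  0.816  0.3  ]
 [ 0.87  -0.464 -0.169]
 [ 0.001  0.344 -0.939]] 20.146531402205447
[(-0.0, -0.0), (-0.0, -0.1), (-0.0, -0.4), (-0.1, -0.8), (-0.1, -1.5), (-0.3, -2.4), (-0.4, -3.7), (-0.6, -5.2), (-0.9, -7.1), (-1.3, -9.2), (-1.8, -11.6), (-2.4, -14.3), (-3.1, -17.2), (-4.0, -20.2), (-5.1, -23.4), (-6.3, -26.6), (-7.6, -29.9), (-9.1, -33.2)] 20.0
[(-1.6, -3.2), (-3.3, -6.3), (-5.0, -9.3), (-6.8, -12.1), (-8.6, -14.7), (-10.3, -17.1), (-12.0, -19.3), (-13.6, -21.2), (-15.0, -22.8), (-16.2, -24.2), (-17.3, -25.4), (-18.1, -26.3), (-18.8, -27.0), (-19.3, -27.5), (-19.6, -27.8), (-19.8, -28.0), (-19.9, -28.1), (-19.9, -28.1)] 40.0
```

apply_moves --pt "0 0 0 0 -0.5 -0.2 -1" --pt "0 0 0 0 -0.5 -0.4 -1" --pt "0 0 0 0 -0.6 -0.8 -1" --pt "0 0 0 0 -0.6 -1.5 -1" --pt "0 0 0 0 -0.8 -2.4 -1" --pt "0 0 0 0 -0.9 -3.7 -1" --pt "0 0 0 0 -1.1 -5.2 -1" --pt "0 0 0 0 -1.4 -7.1 -1" --pt "0 0 0 0 -1.8 -9.2 -1" --pt "0 0 0 0 -2.3 -11.6 -1" --pt "0 0 0 0 -2.9 -14.3 -1" --pt "0 0 0 0 -3.6 -17.2 -1" --pt "0 0 0 0 -4.5 -20.2 -1" --pt "0 0 0 0 -5.6 -23.4 -1" --pt "0 0 0 0 -6.8 -26.6 -1" --pt "0 0 0 0 -8.1 -29.9 -1" --pt "0 0 0 0 -9.6 -33.2 -1"

```text
time: 5.38
ee_pos: [0.602, 0.1796, 0.1146]
eef_rot: [0.851, 0.495, 0.089, 0.151]
ft_force: [6.9, 0.2, 1.0]
width: 0.0114
grip_force: 12.0
```

apply_moves --pt "0 0 0 0 -1.6 -3.2 -1" --pt "0 0 0 0 -3.3 -6.3 -1" --pt "0 0 0 0 -5 -9.3 -1" --pt "0 0 0 0 -6.8 -12.1 -1" --pt "0 0 0 0 -8.6 -14.7 -1" --pt "0 0 0 0 -10.3 -17.1 -1" --pt "0 0 0 0 -12 -19.3 -1" --pt "0 0 0 0 -13.6 -21.2 -1" --pt "0 0 0 0 -15 -22.8 -1" --pt "0 0 0 0 -16.2 -24.2 -1" --pt "0 0 0 0 -17.3 -25.4 -1" --pt "0 0 0 0 -18.1 -26.3 -1" --pt "0 0 0 0 -18.8 -27 -1" --pt "0 0 0 0 -19.3 -27.5 -1" --pt "0 0 0 0 -19.6 -27.8 -1" --pt "0 0 0 0 -19.8 -28 -1" --pt "0 0 0 0 -19.9 -28.1 -1" --pt "0 0 0 0 -19.9 -28.1 -1"

```text
time: 6.88
ee_pos: [0.5785, 0.1938, 0.1354]
eef_rot: [0.851, 0.495, 0.091, 0.152]
ft_force: [7.1, 1.1, 7.6]
width: 0.0118
grip_force: 12.0
```

apply_moves --pt "0 0 0 0 0 0 -1" --pt "0 0 0 0 0 0 -1" --pt "0 0 0 0 0 0 -1" --pt "0 0 0 0 0 0 -1" --pt "0 0 0 0 0 0 -1" --pt "0 0 0 0 0 0 -1" --pt "0 0 0 0 0 0 -1" --pt "0 0 0 0 0 0 -1" --pt "0 0 0 0 0 0 -1" --pt "0 0 0 0 0 0 -1" --pt "0 0 0 0 0 0 -1" --pt "0 0 0 0 0 0 -1"

```text
time: 7.88
ee_pos: [0.5786, 0.1938, 0.1354]
eef_rot: [0.851, 0.495, 0.091, 0.152]
ft_force: [7.0, 0.7, 7.5]
width: 0.0116
grip_force: 12.0
```

```bash
python3 - <<'E'
from h import *
c=cam('scene');save('tip.png',c['pixels'][110:270,150:270],4.5*.8)
E
```

```text
(no output)
```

View pics/tip.png

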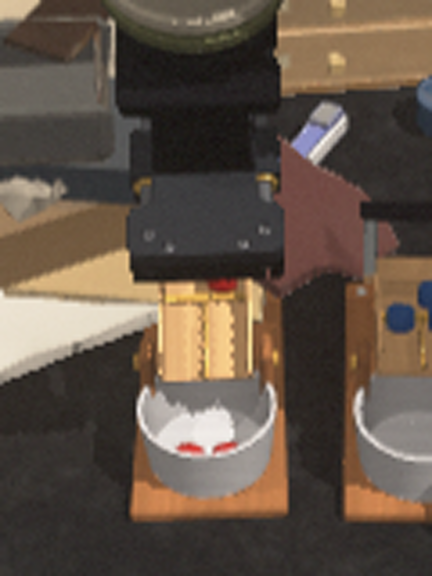

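Both front beads are in the cup at (190,450) and (225,448). The back bead is behind the lip at (222,284). Now I'll lower the tray along the same arc.

apply_moves --pt "0 0 0 0 0.1 0.1 -1" --pt "0 0 0 0 0.3 0.3 -1" --pt "0 0 0 0 0.6 0.6 -1" --pt "0 0 0 0 1.1 1.1 -1" --pt "0 0 0 0 1.8 1.8 -1" --pt "0 0 0 0 2.6 2.7 -1" --pt "0 0 0 0 3.7 3.9 -1" --pt "0 0 0 0 4.9 5.3 -1" --pt "0 0 0 0 6.3 6.9 -1" --pt "0 0 0 0 7.9 8.8 -1" --pt "0 0 0 0 9.6 11 -1" --pt "0 0 0 0 11.3 13.4 -1" --pt "0 0 0 0 13.1 16 -1" --pt "0 0 0 0 14.9 18.8 -1" --pt "0 0 0 0 16.6 21.8 -1" --pt "0 0 0 0 18.3 24.9 -1" --pt "0 0 0 0 19.9 28.1 -1"

```text
time: 9.35
ee_pos: [0.6022, 0.1794, 0.1144]
eef_rot: [0.851, 0.495, 0.089, 0.151]
ft_force: [5.3, -0.1, 4.1]
width: 0.0112
grip_force: 12.0
```

apply_moves --pt "0 0 0 0 1.5 3.3 -1" --pt "0 0 0 0 2.8 6.6 -1" --pt "0 0 0 0 4 9.8 -1" --pt "0 0 0 0 5.1 13 -1" --pt "0 0 0 0 6 16 -1" --pt "0 0 0 0 6.7 18.9 -1" --pt "0 0 0 0 7.3 21.6 -1" --pt "0 0 0 0 7.8 24 -1" --pt "0 0 0 0 8.2 26.1 -1" --pt "0 0 0 0 8.5 28 -1" --pt "0 0 0 0 8.7 29.5 -1" --pt "0 0 0 0 8.8 30.8 -1" --pt "0 0 0 0 9 31.7 -1" --pt "0 0 0 0 9 32.4 -1" --pt "0 0 0 0 9.1 32.8 -1" --pt "0 0 0 0 9.1 33 -1" --pt "0 0 0 0 9.1 33.2 -1" --pt "0 0 0 0 9.1 33.2 -1" --pt "0 0 0 0 9.1 33.2 -1"

```text
time: 10.93
ee_pos: [0.6189, 0.1694, 0.0858]
eef_rot: [0.851, 0.495, 0.089, 0.151]
ft_force: [2.4, -0.6, 5.1]
width: 0.0116
grip_force: 12.0
```

apply_moves --pt "0 0 0 0 0 0 -0.65" --pt "0 0 0 0 0 0 -0.5" --pt "0 0 0 0 0 0 -0.35" --pt "0 0 0 0 0 0 -0.2" --pt "0 0 0 0 0 0 0" --pt "0 0 0 0 0 0 0" --pt "0 0 0 0 0 0 0" --pt "0 0 0 0 0 -5 0" --pt "0 0 0 0 0 -15 0" --pt "0 0 0 0 0 -30 0" --pt "0 0 0 0 0 -50 0" --pt "0 0 0 0 0 -75 0" --pt "0 0 0 0 0 -100 0" --pt "0 0 0 0 0 -130 0" --pt "0 0 0 0 0 -150 0" --pt "0 0 0 0 0 -160 0" --pt "0 0 0 0 0 -160 0" --pt "0 0 0 0 0 -160 0"

```text
time: 12.43
ee_pos: [0.5708, 0.1963, 0.2359]
eef_rot: [0.851, 0.495, 0.089, 0.151]
ft_force: [0.3, -1.7, -0.4]
width: 0.0434
grip_force: 0.0
```

```bash
python3 - <<'E'
from h import *
s=r.read_state();print(s['joint_positions'].round(2),s['ft_force'])
c=cam('scene');save('end.png',c['pixels'][110:270,150:270],4.5*.8)
p=pts(c);m=(c['pixels'].max(-1)<70)&(p[...,2]>.09)&(p[...,2]<.12);m[:,:185]=0;m[:,230:]=0;m[:155]=0;m[180:]=0
print(m.sum(),np.median(p[m],0))
E
```

```text
[ 0.45  0.36 -1.25  1.68  0.71  1.3  -1.46] [ 0.28308143 -1.65680389 -0.42306491]
286 [0.62637714 0.19046479 0.10459829]
```

View pics/end.png

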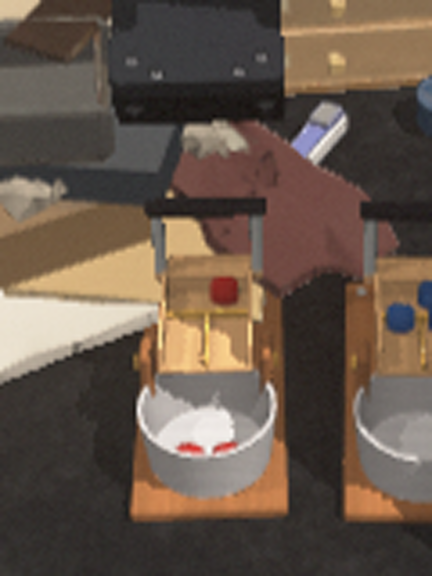

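The tray is back at rest with its bar at (207,207). The back bead is in its pocket at (224,291), both front beads are in the cup, and the gripper is clear.

```bash
python3 -c "
from bench import r
print(r.close_job())"
```

```text
the job is handed in; nothing more can be done
None
```

I tipped the red tray, rolling its two front beads into the cup while the back bead stayed behind the lip, lowered it to rest, let go and handed the job in (about 12.5 s); no verdict was returned.

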